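Load the slide carrier into the kit tray under its clamp

TASK

Load the kit tray: slide the blue slide carrier along the tray, without lifting it, through the flared mouth into the bay until it is fully home against the back stop while the orange clamp is still standing open. Then fold the clamp down flat over the carrier and let go. Leave the accessories in the tray's pocket and the cup and timer on the desk where they are.

Things in the scene. Friction and masses are not known exactly. Their poses are not given: they have to be found in the camera images.
- tray: Grey kit tray fixed to the desk; origin on the desk surface, on the bay's centre line; x = direction in which the carrier is pushed in, z up. Floor 4 mm thick, x -170 to +115 mm, y -70 to +70 mm. White bay walls rise to z = 20 mm. The apron x -170 to -22 mm is open. Beside it, at y 70 to 122, x -86 to +96 mm, a pocket with a rim 14 mm high holds tweezers and a clear box.
- bay_home (a point): Where carrier_mid is when the carrier is home: in the tray frame x = +35, y = 0, z = 10 mm. The back stop's face is 55 mm farther along x (x = +90 mm). The bay's straight side walls stand at y = -42 and +42 mm from x = +18 to +90 mm.
- mouth (a point): Middle of the flared mouth's entrance, on the tray floor: x = -22, y = 0, z = 4 mm in the tray frame. The guides stand 62 mm either side here and narrow to 42 mm at x = +18 mm.
- carrier_mid (a point): Centre, half-way up, of the blue slide carrier: loose plate 110 mm long (its x, leading), 80 wide (y), 12 thick, about 0.25 kg, flat on the tray floor, top 16 mm above the desk. Three glass slides, and a cross rib 9 mm high from its x = +7 to +15 mm. Plain rear face at x = -55 mm. Starts on the apron, up to 10 mm off the centre line, turned up to 0.15 rad.
- clamp (a joint): Hinge of the orange clamp, rad: 0 = flat over the bay, 1.57 = upright, up to 1.95 = leaning back. Starts open; friction (0.07 N m) keeps it wherever it is left. Folded down, its lip drops behind the carrier's rib (room for about 4 mm): it fits only if the carrier is home, and a clamp folded first blocks the carrier.
- clamp_hinge (a point): Hinge axis of the clamp (along the tray's y), at x = +106 mm, y = 0, z = 28.5 mm in the tray frame, behind the back stop.
- clamp_edge (a point): Middle of the clamp's free edge, on its outer face (the top when folded down). The clamp is a plate 74 mm long from the hinge axis, 56 wide, 5 thick, with a lip reaching 8 mm below its underside at the free edge. Folded down, its top is 31 mm above the desk and this point is at x = +35 mm in the tray frame.
- tweezers: Steel tweezers 120 mm long lying loose in the tray's pocket; bystander. Origin under the middle.
- cover_glass_box: Clear box 30x32x14 mm lying loose in the tray's pocket; bystander. Origin under the middle.
- sample_cup: Sample cup with yellow lid, 64 mm wide, 69 mm high, on the desk to the left; bystander. Origin under the middle.
- bench_timer: White bench timer, 34x66x60 mm, on the desk to the left; bystander. Origin under the middle.

How it is judged:
On the way:
1. the carrier is home against the back stop, within 4 mm, with the clamp still open (more than 1.2 rad) (x of carrier_mid in the frame of tray above 0.031 m and angle between the x axis of carrier_mid and the x axis of tray, either way round below 0.08 rad and value of joint clamp above 1.2 rad), for 0.2 s.
At the end, for the whole second after the job is handed in: The carrier lies flat on the bay floor, within 4 mm of home along the tray, 5 mm across it and 0.08 rad in direction, and the clamp is folded down over it to within 0.08 rad of flat (x of carrier_mid in the frame of tray between 0.031 and 0.039 m and y of carrier_mid in the frame of tray between -0.005 and 0.005 m and z of carrier_mid in the frame of tray between 0.006 and 0.013 m and angle between the x axis of carrier_mid and the x axis of tray, either way round below 0.08 rad and angle between carrier_mid's own z axis and vertical below 0.06 rad and value of joint clamp below 0.08 rad); the robot touches nothing.
It fails at once if the carrier is lifted more than 15 mm or tipped more than 0.25 rad (z of carrier_mid in the frame of tray above 0.025 m or angle between carrier_mid's own z axis and vertical above 0.25 rad).
It fails at once if an accessory in the pocket, the cup or the timer is moved by more than 30 mm (distance of any of tweezers, cover_glass_box, sample_cup, bench_timer from where it was at the start of the episode above 0.03 m).
It also fails if it takes over 58 s, if anything falls off the work surface, if the arm or the gripper's body presses on something with over 40 N, if the wrist force passes 120 N, or if a joint passes its speed limit or range.

ROBOT

A 6-joint arm with a two-finger parallel gripper is mounted at the origin on a cart in front of the work surface, level with it; the furniture and walls round the work are solid. World frame = base frame: x ahead of the robot, y to its left, z up, the work surface at z = 0. Lengths are in m, angles in rad, forces in N, time in s.
With the tool pointing down it reaches from about 0.35 to 0.725 m from the base axis. Payload 6 kg.
Tool frame: the origin (TCP) lies midway between the tips of the shut fingers; the grasp point (between the pads) lies 19 mm behind it; z points along the fingers, y is the line along which they close (so a half turn about z gives the same grasp; the last joint's range is limited). The gripper opens to 85 mm and grips with 20 to 120 N. Pads are 22 mm wide; open, the fingers measure 114 mm over their backs; the gripper's body (76 mm by 85 mm) begins 54 mm behind the grasp point. The pads swing forward as they close: fully open they stand 13 mm farther back than shut.
Start: joints at [1.554, 0.04, 0.085, 0, -1.615, -0.334], TCP at [0.206, 0.563, 0.231] pointing down, gripper open.
Joint ranges: [-2.56, 2.56], [-1.29, 2.01], [-1.08, 1.49], [-3.29, 1.98], [-2.81, -0.18], [-2.99, 2.99]. Speed limits (rad/s): [2.57, 2.57, 3.01, 3.14, 3.14, 3.14].

INTERFACE

Orientations are given as a unit quaternion [w, x, y, z].
In Python, from rig import monitor, eyes, arm, nets gives the robot as it stands.
- The arm moves only by the shell command python3 -m handwheel 'ROWS' [OPENING] [FORCE]. ROWS is JSON, a list of rows, each an object of numbers: "tx", "ty", "tz": the shift along the tool's x, y, z in units of 25 mm (1.0 is 25 mm); "wx", "wy", "wz": the turn, a rotation vector about the tool's x, y, z in units of 8 degrees (1.0 is 8 degrees). A call has exactly 8 rows; each row shifts and turns the commanded pose from where the row before left it, along the tool's axes as they then stand; what a row does not reach is not made up. A row lasts 1/10 s, in which the tool goes at most 50 mm and 8.59 degrees, less where a joint would pass 70% of its speed; a pose out of reach is approached as far as the arm can. A call is refused whole if a number of a shift passes 1 or a number of a turn 1, either way. A call with a gripper value outside its range is refused whole. OPENING is the closure in counts, from 0 (fully open) to 255 (shut), set as the call begins (- or left out, the last holds). The fingers move at their own pace and stop on an object; FORCE is the grip in N (left out, the last holds). Time passes only in rows, so rows that do not move let the fingers close, or fill a call up. It gives the time, the measured TCP pose, the force, the opening and the grip force at its end, in the units of the state.
- monitor.sense(): the state, without advancing time (a new reading comes with each control period).
- eyes.read_camera(name): name is "side" or "top" or "wrist"; returns (picture, depth): 420x560x3 uint8, red, green, blue; 420x560 float32, m along the optical axis (not along the pixel's ray), 0 where there is no reading.
- eyes.camera_model(name): a dict with "fov_y" (degrees; the focal length in pixels is half the picture's height over the tangent of half this angle, whatever the lens; pixels are square), "cx", "cy" (the principal point, pixels), "R" (3x3) and "t" (3): a world point X has camera coordinates R X + t. Camera axes: x right, y down, z forward; pixel columns grow to the right and rows downward; lengths in m; the calibration is good to about 2 mm. A picture is of the moment at which its call begins: read the wrist's pose just before it. camera_model takes no time and is no camera call; for the wrist camera it gives the pose at the moment of the call.
- arm.finish_job(): hands the job in; it is judged then, once.
Trained networks look in the newest picture that a camera, given by its name, has taken for a name from the list of things; names that differ only in an ending like _2 or _b are one class to them, and where a whole thing is asked for, a point or a joint stands for the part that bears it (a point fixed in the world has none). Each returns a list of dicts, best first, with "confidence" (0 to 1); they miss things now and then, are a little off and sometimes report something else, mostly with a low value. They report only what shows in the picture. A call takes as long as a camera call.
- nets.cut_out(camera, target): "pixels" (420x560 bool, what is visible of it) and "box" ([left, top, right, bottom] in pixels, round what is visible of it).
- nets.place_of(camera, target): "location" ([column, row] in pixels: a listed point, or the origin of a listed thing).
The state is a dict: "time_s": time; "qpos": joint angles; "joint_velocities": joint speeds; "tau": joint torques, N m; "eef_pos": TCP position; "orientation": TCP orientation; "wrist_force": force on the tool from outside, world axes, zero at the start; "moment": the same for the moment, N m; "opening": opening from 0.0 (shut) to 1.0 (fully open); "gripper_force": force on a finger pad.
Only numpy, scipy, OpenCV 4.12 (cv2) and the standard library are available. Lean on these libraries where they do the work, as an engineer would, in place of code of your own. Each camera call takes 0.05 s, during which the arm holds its last target. There are 200 camera calls.

## Working session

There is one attempt and no reset: what is moved stays moved. The work goes in short steps, Python scripts to look and compute and a shell command to move; the robot and the scene stay as the last step left them, time stands still between calls to the robot, and variables do not carry over. Pictures are saved under pics/ and viewed, at most 10 in all, crops included, and the job is handed in when it is done.

```bash
mkdir -p pics; ls
cat > h.py <<'E'
import numpy as np, cv2
from rig import monitor, eyes, arm, nets
def model(n):
    m=eyes.camera_model(n); f=210/np.tan(np.radians(m["fov_y"])/2)
    return f,m["cx"],m["cy"],np.array(m["R"]),np.array(m["t"]),m
def unproj(n,uv,z):
    f,cx,cy,R,t,_=model(n); d=R.T@np.array([(uv[0]-cx)/f,(uv[1]-cy)/f,1]); o=-R.T@t
    return o+d*(z-o[2])/d[2]
def proj(n,X):
    f,cx,cy,R,t,_=model(n); c=R@np.array(X)+t; return np.array([cx+f*c[0]/c[2],cy+f*c[1]/c[2]])
E
python3 - <<'E'
from h import *
s=monitor.sense(); print({k:np.round(v,3) for k,v in s.items()})
ims=[]
for n in ["top","side"]:
    p,d=eyes.read_camera(n); cv2.imwrite(f"pics/{n}0.png",p[:,:,::-1]); np.savez(f"pics/{n}0.npz",p=p,d=d)
    m=model(n); print(n,m[0],m[5].keys(),m[5]["cx"],m[5]["cy"],"pos",-m[3].T@m[4], m[3][2])
    for k in ["tray","bay_home","mouth","carrier_mid","clamp_hinge","clamp_edge","tweezers","sample_cup","bench_timer"]:
        r=nets.place_of(n,k); print(k,[(np.round(a["location"],1).tolist(),round(a["confidence"],2)) for a in r[:2]])
E
```

```text
pics
{'time_s': np.float64(0.0), 'qpos': array([ 1.554,  0.041,  0.084, -0.   , -1.615, -0.334]), 'joint_velocities': array([-0.001, -0.   ,  0.001,  0.002,  0.002,  0.001]), 'tau': array([ 0.0000e+00, -3.6821e+01,  3.4741e+01,  6.9320e+00, -5.0000e-03,
        0.0000e+00]), 'eef_pos': array([0.206, 0.563, 0.23 ]), 'orientation': array([ 0.001,  0.985, -0.174, -0.   ]), 'wrist_force': array([ 0.676, -0.1  , -0.661]), 'moment': array([ 0.023, -0.009,  0.01 ]), 'gripper_force': np.float64(0.0), 'opening': np.float64(1.001)}
top 399.89934030188203 dict_keys(['fov_y', 'cx', 'cy', 'R', 't']) 283.3451467240912 206.55857275022097 pos [ 0.41574696 -0.03262962  1.14047613] [ 0.09383565  0.00741516 -0.99556009]
tray [([358.0, 212.8], 0.62)]
bay_home [([370.4, 206.1], 0.9)]
mouth [([349.8, 215.2], 0.69)]
carrier_mid [([322.3, 218.7], 0.75)]
clamp_hinge [([395.6, 202.9], 0.97)]
clamp_edge [([409.0, 198.3], 0.95), ([357.5, 212.1], 0.74)]
tweezers [([229.0, 245.3], 0.73), ([374.2, 174.5], 0.49)]
sample_cup [([180.8, 223.3], 0.84)]
bench_timer [([230.1, 244.7], 0.82)]
side 528.4579579959793 dict_keys(['fov_y', 'cx', 'cy', 'R', 't']) 280.78231550108575 213.8851930968295 pos [ 0.54886294 -0.78825941  1.03355408] [-0.02708086  0.62175462 -0.78274377]
tray [([267.1, 308.6], 0.57)]
bay_home [([267.5, 322.5], 0.66)]
mouth [([261.8, 294.4], 0.83)]
carrier_mid [([258.8, 265.8], 0.76)]
clamp_hinge [([275.8, 348.1], 0.83)]
clamp_edge [([267.6, 309.0], 0.57)]
tweezers [([307.9, 296.4], 0.57)]
sample_cup [([281.4, 146.9], 0.93)]
bench_timer [([248.4, 181.3], 0.71), ([267.8, 322.6], 0.5)]
```

Run:
```python
from h import *
import cv2
p=cv2.imread("pics/top0.png"); q=cv2.imread("pics/side0.png")
a=cv2.resize(p[150:300,150:450],(800,400),interpolation=cv2.INTER_CUBIC)
cv2.imwrite("pics/t1.png",a); cv2.imwrite("pics/s1.png",cv2.resize(q[120:400,140:420],(600,600),interpolation=cv2.INTER_CUBIC))
P={"tray":(358,212.8,0),"home":(370.4,206.1,.01),"mouth":(349.8,215.2,.004),"mid":(322.3,218.7,.01),"hinge":(395.6,202.9,.0285)}
S={"tray":(267.1,308.6,0),"home":(267.5,322.5,.01),"mouth":(261.8,294.4,.004),"mid":(258.8,265.8,.01),"hinge":(275.8,348.1,.0285)}
for k in P: print(k,unproj("top",P[k][:2],P[k][2]).round(4),unproj("side",S[k][:2],S[k][2]).round(4))
```

```text
tray [ 0.4996 -0.2367  0.    ] [ 0.5001 -0.2335  0.    ]
home [ 0.5169 -0.2709  0.01  ] [ 0.5041 -0.2718  0.01  ]
mouth [ 0.4931 -0.2125  0.004 ] [ 0.4858 -0.2014  0.004 ]
mid [ 0.4848 -0.1335  0.01  ] [ 0.4729 -0.1309  0.01  ]
hinge [ 0.5223 -0.3374  0.0285] [ 0.5261 -0.3365  0.0285]
```

View pics/t1.png

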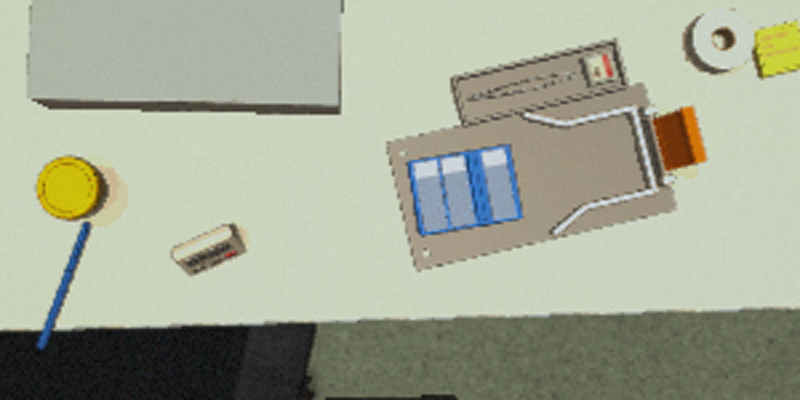

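View pics/s1.png

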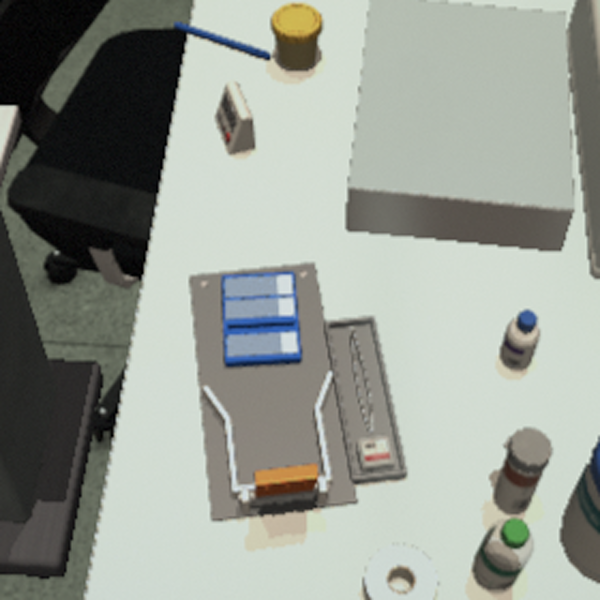

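The top view shows the tray with its push direction to the right and slightly up. The carrier is on the apron, with crop corners about (408,162), (511,146), (522,219) and (420,237). The clamp stands open at the right (680,140). The side view agrees: tray corners (190,277), (315,264), (357,500), (213,520). The pocket is on the far side from the robot.

```bash
cat >> h.py <<'E'
from scipy.optimize import least_squares
def fit(obs,x0):
    """obs: list of (cam, local xyz, pixel); returns x,y,yaw"""
    ms={c:model(c) for c in {o[0] for o in obs}}
    def r(p):
        c,s=np.cos(p[2]),np.sin(p[2]); e=[]
        for cam,L,uv in obs:
            f,cx,cy,R,t,_=ms[cam]; q=R@np.array([p[0]+c*L[0]-s*L[1],p[1]+s*L[0]+c*L[1],L[2]])+t
            e+=[cx+f*q[0]/q[2]-uv[0],cy+f*q[1]/q[2]-uv[1]]
        return np.array(e)
    k=least_squares(r,x0,loss="soft_l1"); return k.x,r(k.x).round(1)
E
python3 - <<'E'
from h import *
T=lambda u,v:(150+u/2.6667,150+v/2.6667); S=lambda u,v:(140+u/2.1429,120+v/2.1429)
tr=[(-.17,.07,.004),(-.17,-.07,.004),(.115,-.07,.004),(.115,.07,.004)]
o1=[("top",L,T(*p)) for L,p in zip(tr,[(388,143),(417,270),(675,210),(645,85)])]
o2=[("side",L,S(*p)) for L,p in zip(tr,[(315,264),(190,277),(213,520),(357,500)])]
ca=[(-.055,.04,.016),(-.055,-.04,.016),(.055,-.04,.016),(.055,.04,.016)]
c1=[("top",L,T(*p)) for L,p in zip(ca,[(408,162),(420,237),(522,219),(511,146)])]
c2=[("side",L,S(*p)) for L,p in zip(ca,[(296,272),(222,276),(224,364),(300,362)])]
for a,b,x0 in [(o1,o2,[.5,-.235,-1.34]),(c1,c2,[.48,-.13,-1.4])]:
    for o in (a,b,a+b):
        x,e=fit(o,x0); print(x.round(4),e)
    if a is o1: t=x
c,s=np.cos(t[2]),np.sin(t[2]); d=x[:2]-t[:2]; print("carrier in tray",c*d[0]+s*d[1],-s*d[0]+c*d[1],x[2]-t[2])
d=np.load("pics/top0.npz")["d"]
for (u,v) in [T(190,50),T(685,140),T(700,135)]:
    f,cx,cy,R,tt,_=model("top"); z=d[int(v),int(u)]; print((R.T@(z*np.array([(u-cx)/f,(v-cy)/f,1])-tt)).round(3))
E
```

```text
[ 0.4956 -0.2379 -1.3738] [-0.6 -0.2 -0.3  0.3  1.   0.4  0.1 -0.5]
[ 0.4991 -0.236  -1.3685] [-0.  -1.  -0.3 -1.  -0.2  0.3  0.5  1. ]
[ 0.4979 -0.237  -1.37  ] [-1.  -0.8 -0.5 -0.3  0.7 -0.6 -0.4 -1.4 -0.4 -0.7 -0.7 -0.7 -0.9  0.6
 -0.1  1.5]
[ 0.4762 -0.1387 -1.4398] [-0.1 -0.1 -0.  -0.1  0.5  0.5 -0.3 -0.2]
[ 0.4801 -0.1403 -1.4546] [-0.2  0.7  0.1 -0.  -0.4 -0.   0.4 -0.5]
[ 0.4787 -0.1395 -1.4485] [ 0.2 -1.2  0.1 -1.2  0.6 -0.2  0.1 -1.  -0.9  0.2 -0.6 -0.3 -0.8 -0.3
 -0.1 -0.9]
carrier in tray -0.09936055162207255 0.000587383894339575 -0.07847933345555735
[0.622 0.139 0.084]
[ 0.518 -0.354  0.078]
[ 0.52  -0.361  0.103]
```

```bash
python3 -m handwheel '[{"tx":0.9,"ty":0.97},{"tx":0.9,"ty":0.97},{"tx":0.9,"ty":0.97},{"tx":0.9,"ty":0.97},{"tx":0.9,"ty":0.97},{"tx":0.9,"ty":0.97},{"tx":0.9,"ty":0.97},{"tx":0.9,"ty":0.97}]' 120
```

```text
schema error: expected keys tx, ty, tz, wx, wy, wz
```

```bash
python3 -m handwheel '[{"tx":0.9,"ty":0.97},{"tx":0.9,"ty":0.97},{"tx":0.9,"ty":0.97},{"tx":0.9,"ty":0.97},{"tx":0.9,"ty":0.97},{"tx":0.9,"ty":0.97},{"tx":0.9,"ty":0.97},{"tx":0.9,"ty":0.97}]'; python3 -m handwheel '[{"wz":0.93},{"wz":0.93},{"wz":0.93},{"wz":0.93},{"wz":0.93},{"wz":0.93},{"wz":0.93},{"wz":0.8}]'
```

```text
schema error: expected keys tx, ty, tz, wx, wy, wz
schema error: expected keys tx, ty, tz, wx, wy, wz
```

All six keys are needed in each row.

```bash
python3 -m handwheel '[{"tx":0.9,"ty":0.97,"tz":0,"wx":0,"wy":0,"wz":0},{"tx":0.9,"ty":0.97,"tz":0,"wx":0,"wy":0,"wz":0},{"tx":0.9,"ty":0.97,"tz":0,"wx":0,"wy":0,"wz":0},{"tx":0.9,"ty":0.97,"tz":0,"wx":0,"wy":0,"wz":0},{"tx":0.9,"ty":0.97,"tz":0,"wx":0,"wy":0,"wz":0},{"tx":0.9,"ty":0.97,"tz":0,"wx":0,"wy":0,"wz":0},{"tx":0.9,"ty":0.97,"tz":0,"wx":0,"wy":0,"wz":0},{"tx":0.9,"ty":0.97,"tz":0,"wx":0,"wy":0,"wz":0}]' 120
```

```text
time_s: 1.8
eef_pos: [0.3088, 0.3181, 0.2315]
orientation: [-0.0, 0.985, -0.174, 0.0]
wrist_force: [0.7, 0.4, 0.4]
opening: 0.528
gripper_force: 0.0
```

```bash
python3 -m handwheel '[{"tx":0.9,"ty":1,"tz":0,"wx":0,"wy":0,"wz":0},{"tx":0.9,"ty":1,"tz":0,"wx":0,"wy":0,"wz":0},{"tx":0.9,"ty":1,"tz":0,"wx":0,"wy":0,"wz":0},{"tx":0.9,"ty":1,"tz":0,"wx":0,"wy":0,"wz":0},{"tx":0.9,"ty":1,"tz":0,"wx":0,"wy":0,"wz":0},{"tx":0.9,"ty":1,"tz":0,"wx":0,"wy":0,"wz":0},{"tx":1,"ty":1,"tz":0,"wx":0,"wy":0,"wz":0.3},{"tx":1,"ty":1,"tz":0,"wx":0,"wy":0,"wz":1}]'; python3 -m handwheel '[{"tx":0,"ty":0,"tz":0.2,"wx":0,"wy":0,"wz":1},{"tx":0,"ty":0,"tz":0.2,"wx":0,"wy":0,"wz":1},{"tx":0,"ty":0,"tz":0.2,"wx":0,"wy":0,"wz":1},{"tx":0,"ty":0,"tz":0.2,"wx":0,"wy":0,"wz":1},{"tx":0,"ty":0,"tz":0.2,"wx":0,"wy":0,"wz":1},{"tx":0,"ty":0,"tz":0.2,"wx":0,"wy":0,"wz":1},{"tx":0,"ty":0,"tz":0,"wx":0,"wy":0,"wz":0},{"tx":0,"ty":0,"tz":0,"wx":0,"wy":0,"wz":0}]'
cat >> h.py <<'E'
from scipy.spatial.transform import Rotation as Ro
TR=np.array([.498,-.237,-1.370])
def goto(p_tray,yaw=0):
    """tool-axis shifts (25 mm units) and wz (8 deg units) to reach tray point with tool x along tray x"""
    s=monitor.sense(); w,x,y,z=s["orientation"]; R=Ro.from_quat([x,y,z,w])
    c,sn=np.cos(TR[2]),np.sin(TR[2]); M=np.array([[c,-sn,0],[sn,c,0],[0,0,1]])
    W=M@np.array(p_tray)+[TR[0],TR[1],0]; e=np.array(s["eef_pos"])
    G=Ro.from_matrix(M@np.diag([1,-1,-1]))*Ro.from_euler("z",yaw)
    print("t",round(s["time_s"],2),"tcp in tray mm",(M.T@(e-[TR[0],TR[1],0])*1000).round(1),"shift",(R.inv().apply(W-e)/.025).round(2),"turn",((R.inv()*G).as_rotvec(degrees=True)/8).round(2),"F_tray",(M.T@s["wrist_force"]).round(1),"op",round(s["opening"],2))
E
python3 - <<'E'
from h import *
goto([-.21,0,.1])
p,d=eyes.read_camera("wrist"); cv2.imwrite("pics/w1.png",p[:,:,::-1]); np.savez("pics/w1.npz",p=p,d=d)
m=model("wrist"); np.savez("pics/w1m.npz",f=m[0],cx=m[1],cy=m[2],R=m[3],t=m[4]); print(-m[3].T@m[4],m[3][2])
E
```

```text
time_s: 2.6
eef_pos: [0.4125, 0.0661, 0.2316]
orientation: [-0.0, 0.964, -0.264, 0.0]
wrist_force: [1.1, 0.5, 0.1]
opening: 0.529
gripper_force: 0.0
time_s: 3.4
eef_pos: [0.4122, 0.0674, 0.2016]
orientation: [-0.0, 0.776, -0.631, 0.0]
wrist_force: [0.6, 0.3, 0.1]
opening: 0.528
gripper_force: 0.0
t 3.4 tcp in tray mm [-315.4  -23.4  201.6] shift [ 4.22 -0.92  4.06] turn [-0.   -0.    0.03] F_tray [-0.1  0.7  0.1] op 0.53
[0.42626514 0.00326105 0.34472599] [-0.051731    0.25846971 -0.96463325]
```

View pics/w1.png

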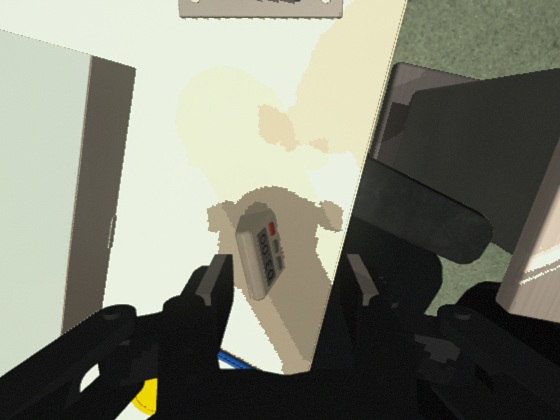

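The wrist picture shows the timer at (262,250), right below the hand, and the tray's rear edge at the top (rows 0–17, cols 180–340). I'll move forward first and descend later.

```bash
python3 -m handwheel '[{"tx":1,"ty":-0.2,"tz":0,"wx":0,"wy":0,"wz":0},{"tx":1,"ty":-0.2,"tz":0,"wx":0,"wy":0,"wz":0},{"tx":1,"ty":-0.2,"tz":0,"wx":0,"wy":0,"wz":0},{"tx":1,"ty":-0.2,"tz":0,"wx":0,"wy":0,"wz":0},{"tx":0.6,"ty":-0.12,"tz":0,"wx":0,"wy":0,"wz":0},{"tx":0,"ty":0,"tz":0,"wx":0,"wy":0,"wz":0},{"tx":0,"ty":0,"tz":0,"wx":0,"wy":0,"wz":0},{"tx":0,"ty":0,"tz":0,"wx":0,"wy":0,"wz":0}]'
python3 - <<'E'
from h import *
goto([-.2,0,.2])
p,d=eyes.read_camera("wrist"); cv2.imwrite("pics/w2.png",p[:,:,::-1]); np.savez("pics/w2.npz",p=p,d=d)
for k in ["mouth","bay_home","carrier_mid","clamp_hinge","clamp_edge"]:
    r=nets.place_of("wrist",k); print(k,[(np.round(a["location"],1).tolist(),round(a["confidence"],2)) for a in r[:2]])
E
```

```text
time_s: 4.25
eef_pos: [0.4576, -0.0402, 0.2015]
orientation: [-0.0, 0.775, -0.632, 0.0]
wrist_force: [0.7, 0.3, -0.1]
opening: 0.53
gripper_force: 0.0
t 4.25 tcp in tray mm [-200.9   -0.4  201.5] shift [ 0.04 -0.01  0.06] turn [-0.    0.    0.01] F_tray [-0.2  0.8 -0.1] op 0.53
mouth []
bay_home []
carrier_mid [([286.1, 72.8], 0.81)]
clamp_hinge []
clamp_edge []
```

View pics/w2.png

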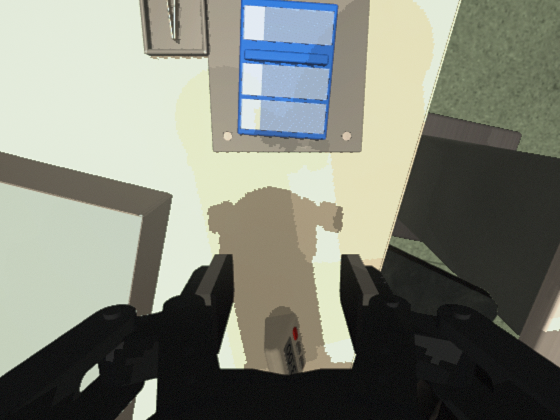

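The carrier is at the top, with rear corners (239,134) and (326,139) and front right corner (337,4). The tray's rear corners are (214,151) and (361,152). The timer is visible behind the hand.

Run:
```python
from h import *
t,e=fit([("wrist",(-.17,.07,.004),(214,151)),("wrist",(-.17,-.07,.004),(361,152)),("wrist",(-.086,.122,.014),(146,55)),("wrist",(-.086,.07,.014),(207,55)),("wrist",(-.065,.07,.004),(207,15))],TR); print(t.round(4),e)
x,e=fit([("wrist",(-.055,.04,.016),(239,134)),("wrist",(-.055,-.04,.016),(326,139)),("wrist",(.055,-.04,.016),(337,4)),("wrist",(.055,.04,.016),(244,0))],[.48,-.14,-1.45]); print(x.round(4),e)
c,s=np.cos(t[2]),np.sin(t[2]); d=x[:2]-t[:2]; print("carrier in tray",c*d[0]+s*d[1],-s*d[0]+c*d[1],x[2]-t[2])
d=np.load("pics/w2.npz")["d"]; f,cx,cy,R,tt,_=model("wrist")
s=monitor.sense(); e=np.array(s["eef_pos"])
for u,v in [(222,262),(360,262),(226,262),(350,262),(205,300),(285,250)]:
    z=d[v,u]; print(u,v,((R.T@(z*np.array([(u-cx)/f,(v-cy)/f,1])-tt))-e).round(4))
```

```text
[ 0.4968 -0.2351 -1.3691] [-0.1  0.9  2.   0.1 -0.7 -1.2 -0.6 -1.2  0.5 14.3]
[ 0.4787 -0.1356 -1.4226] [-0.9  1.2  1.3  1.2  1.6 -0.3 -3.3 -2.2]
carrier in tray -0.10105069764589156 0.0021816544991903643 -0.05352081283295185
222 262 [ 0.0271 -0.0043  0.0146]
360 262 [-0.025  -0.0149  0.0144]
226 262 [ 0.0255 -0.0052  0.0159]
350 262 [-0.021  -0.0143  0.015 ]
205 300 [ 0.0277 -0.0024  0.0405]
285 250 [-0.0117  0.0702 -0.2009]
```

```bash
sed -i 's/^TR=.*/TR=np.array([.4972,-.2358,-1.370])/' h.py; python3 -c "
from h import *
goto([-.179,0.0,.008])"
```

```text
t 4.55 tcp in tray mm [-1.994e+02  2.000e-01  2.014e+02] shift [0.82 0.01 7.74] turn [-0.   -0.    0.01] F_tray [-0.6 -0.2 -0. ] op 0.53
```

```bash
python3 -m handwheel '[{"tx":0.8,"ty":0,"tz":1,"wx":0,"wy":0,"wz":0},{"tx":0,"ty":0,"tz":1,"wx":0,"wy":0,"wz":0},{"tx":0,"ty":0,"tz":1,"wx":0,"wy":0,"wz":0},{"tx":0,"ty":0,"tz":1,"wx":0,"wy":0,"wz":0},{"tx":0,"ty":0,"tz":1,"wx":0,"wy":0,"wz":0},{"tx":0,"ty":0,"tz":1,"wx":0,"wy":0,"wz":0},{"tx":0,"ty":0,"tz":1,"wx":0,"wy":0,"wz":0},{"tx":0,"ty":0,"tz":0.4,"wx":0,"wy":0,"wz":0}]'; python3 -m handwheel '[{"tx":0,"ty":0,"tz":0.1,"wx":0,"wy":0,"wz":0},{"tx":0,"ty":0,"tz":0.1,"wx":0,"wy":0,"wz":0},{"tx":0,"ty":0,"tz":0.1,"wx":0,"wy":0,"wz":0},{"tx":0,"ty":0,"tz":0,"wx":0,"wy":0,"wz":0},{"tx":0,"ty":0,"tz":0,"wx":0,"wy":0,"wz":0},{"tx":0,"ty":0,"tz":0,"wx":0,"wy":0,"wz":0},{"tx":0,"ty":0,"tz":0,"wx":0,"wy":0,"wz":0},{"tx":0,"ty":0,"tz":0,"wx":0,"wy":0,"wz":0}]'
python3 -c "
from h import *
goto([-.179,0.0,.008])"
```

```text
time_s: 5.35
eef_pos: [0.4601, -0.0604, 0.0138]
orientation: [0.001, 0.774, -0.633, -0.001]
wrist_force: [-0.8, 0.8, -0.1]
opening: 0.528
gripper_force: 0.0
time_s: 6.15
eef_pos: [0.4617, -0.0603, 0.0089]
orientation: [-0.0, 0.774, -0.633, 0.0]
wrist_force: [-0.1, -0.6, -0.1]
opening: 0.532
gripper_force: 0.0
t 6.15 tcp in tray mm [-179.     0.2    8.9] shift [0.   0.01 0.04] turn [-0. -0. -0.] F_tray [ 0.6 -0.2 -0.1] op 0.53
```

```bash
python3 -m handwheel '[{"tx":0,"ty":0,"tz":0.1,"wx":0,"wy":0,"wz":0},{"tx":0,"ty":0,"tz":0.1,"wx":0,"wy":0,"wz":0},{"tx":0,"ty":0,"tz":0.04,"wx":0,"wy":0,"wz":0},{"tx":0.1,"ty":0,"tz":0,"wx":0,"wy":0,"wz":0},{"tx":0.1,"ty":0,"tz":0,"wx":0,"wy":0,"wz":0},{"tx":0.1,"ty":0,"tz":0,"wx":0,"wy":0,"wz":0},{"tx":0.1,"ty":0,"tz":0,"wx":0,"wy":0,"wz":0},{"tx":0.1,"ty":0,"tz":0,"wx":0,"wy":0,"wz":0}]'
python3 - <<'E'
from h import *
goto([-.04,0.0,.004])
p,d=eyes.read_camera("wrist"); cv2.imwrite("pics/w3.png",p[:,:,::-1]); goto([-.031,0,.004])
E
```

```text
time_s: 6.95
eef_pos: [0.4641, -0.0726, 0.0028]
orientation: [-0.0, 0.774, -0.633, -0.0]
wrist_force: [-0.5, 2.5, 1.5]
opening: 0.53
gripper_force: 1.4
t 6.95 tcp in tray mm [-1.665e+02  1.000e-01  2.800e+00] shift [ 5.06  0.   -0.05] turn [ 0.  0. -0.] F_tray [-2.5  0.   1.5] op 0.53
t 7.0 tcp in tray mm [-1.663e+02  1.000e-01  2.900e+00] shift [ 5.41  0.   -0.05] turn [ 0.  0. -0.] F_tray [-0.6 -1.   1.3] op 0.53
```

View pics/w3.png

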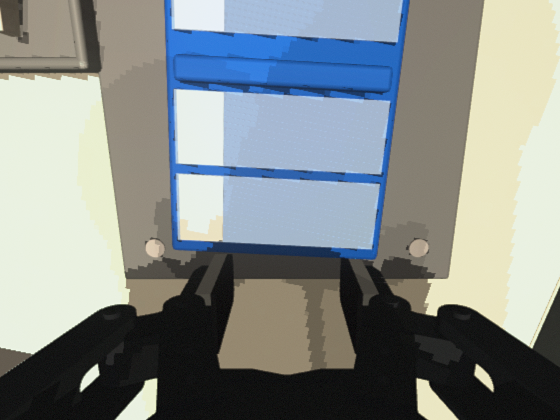

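The fingers touch the carrier's rear face (row ~252). Its front is centred on the tray, and its rear is a few mm to the left (+y). I'll push straight now.

```bash
python3 -m handwheel '[{"tx":0.2,"ty":0,"tz":-0.04,"wx":0,"wy":0,"wz":0},{"tx":0.4,"ty":0,"tz":0,"wx":0,"wy":0,"wz":0},{"tx":0.5,"ty":0,"tz":0,"wx":0,"wy":0,"wz":0},{"tx":0.5,"ty":0,"tz":0,"wx":0,"wy":0,"wz":0},{"tx":0.5,"ty":0,"tz":0,"wx":0,"wy":0,"wz":0},{"tx":0.5,"ty":0,"tz":0,"wx":0,"wy":0,"wz":0},{"tx":0.3,"ty":0,"tz":0,"wx":0,"wy":0,"wz":0},{"tx":0.1,"ty":0,"tz":0,"wx":0,"wy":0,"wz":0}]'
python3 - <<'E'
from h import *
goto([-.04,0.0,.004])
p,d=eyes.read_camera("wrist"); cv2.imwrite("pics/w4.png",p[:,:,::-1]); goto([-.031,0,.004])
E
```

```text
time_s: 7.8
eef_pos: [0.4791, -0.1466, 0.0039]
orientation: [-0.0, 0.774, -0.633, -0.0]
wrist_force: [-2.4, 4.2, 1.8]
opening: 0.531
gripper_force: 2.3
t 7.8 tcp in tray mm [-91.    0.1   3.9] shift [ 2.04  0.   -0.  ] turn [ 0.    0.01 -0.01] F_tray [-4.6 -1.5  1.8] op 0.53
t 7.85 tcp in tray mm [-90.6   0.    3.9] shift [ 2.39 -0.   -0.  ] turn [ 0.    0.   -0.01] F_tray [-1.9 -1.   0.6] op 0.53
```

View pics/w4.png

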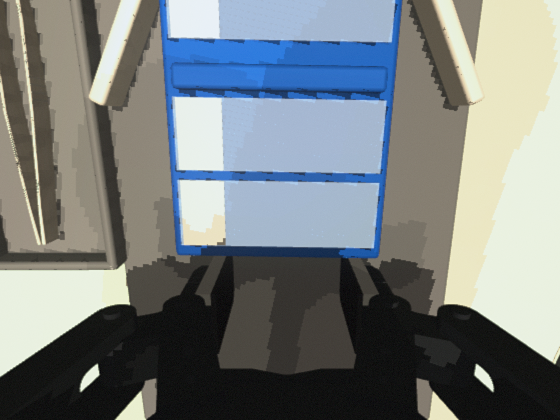

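The carrier is square now and enters the flare. It sits about 2 mm left: centre col ~279, guides' centre ~285. I'll keep pushing gently and nudge it slightly toward −y (tool +y).

```bash
python3 -m handwheel '[{"tx":0.3,"ty":0.02,"tz":0,"wx":0,"wy":0,"wz":0},{"tx":0.3,"ty":0.02,"tz":0,"wx":0,"wy":0,"wz":0},{"tx":0.3,"ty":0.01,"tz":0,"wx":0,"wy":0,"wz":0},{"tx":0.3,"ty":0.01,"tz":0,"wx":0,"wy":0,"wz":0},{"tx":0.2,"ty":0,"tz":0,"wx":0,"wy":0,"wz":0},{"tx":0.2,"ty":0,"tz":0,"wx":0,"wy":0,"wz":0},{"tx":0.2,"ty":0,"tz":0,"wx":0,"wy":0,"wz":0},{"tx":0.1,"ty":0,"tz":0,"wx":0,"wy":0,"wz":0}]'
python3 -c "
from h import *
goto([-.031,0,.004])"
```

```text
time_s: 8.65
eef_pos: [0.4869, -0.1932, 0.0038]
orientation: [0.0, 0.774, -0.633, -0.0]
wrist_force: [-3.1, 5.0, 4.3]
opening: 0.528
gripper_force: 2.7
t 8.65 tcp in tray mm [-43.8  -1.6   3.8] shift [ 0.51 -0.06 -0.01] turn [ 0.  0. -0.] F_tray [-5.6 -2.1  4.3] op 0.53
```

```bash
python3 -m handwheel '[{"tx":0.12,"ty":0,"tz":0,"wx":0,"wy":0,"wz":0},{"tx":0.1,"ty":0,"tz":0,"wx":0,"wy":0,"wz":0},{"tx":0.1,"ty":0,"tz":0,"wx":0,"wy":0,"wz":0},{"tx":0.08,"ty":0,"tz":0,"wx":0,"wy":0,"wz":0},{"tx":0.06,"ty":0,"tz":0,"wx":0,"wy":0,"wz":0},{"tx":0.04,"ty":0,"tz":0,"wx":0,"wy":0,"wz":0},{"tx":0,"ty":0,"tz":0,"wx":0,"wy":0,"wz":0},{"tx":0,"ty":0,"tz":0,"wx":0,"wy":0,"wz":0}]'
python3 -c "
from h import *
goto([-.031,0,.004])"
```

```text
time_s: 9.45
eef_pos: [0.4894, -0.2053, 0.0038]
orientation: [0.0, 0.774, -0.633, -0.0]
wrist_force: [-2.9, 3.5, 3.1]
opening: 0.526
gripper_force: 2.1
t 9.45 tcp in tray mm [-31.4  -1.6   3.8] shift [ 0.02 -0.06 -0.01] turn [ 0. -0. -0.] F_tray [-4.  -2.1  3.1] op 0.53
```

```bash
python3 -m handwheel '[{"tx":0.05,"ty":0,"tz":0,"wx":0,"wy":0,"wz":0},{"tx":0.05,"ty":0,"tz":0,"wx":0,"wy":0,"wz":0},{"tx":0.05,"ty":0,"tz":0,"wx":0,"wy":0,"wz":0},{"tx":0.03,"ty":0,"tz":0,"wx":0,"wy":0,"wz":0},{"tx":0,"ty":0,"tz":0,"wx":0,"wy":0,"wz":0},{"tx":0,"ty":0,"tz":0,"wx":0,"wy":0,"wz":0},{"tx":0,"ty":0,"tz":0,"wx":0,"wy":0,"wz":0},{"tx":0,"ty":0,"tz":0,"wx":0,"wy":0,"wz":0}]'
python3 -c "
from h import *
goto([-.025,0,.004])
for n in ['top','side']:
    p,d=eyes.read_camera(n); cv2.imwrite(f'pics/{n}2.png',p[:,:,::-1])
goto([-.025,0,.004])"
```

```text
time_s: 10.25
eef_pos: [0.4896, -0.2062, 0.0038]
orientation: [-0.001, 0.775, -0.632, -0.003]
wrist_force: [-10.8, 21.5, 11.7]
opening: 0.526
gripper_force: 11.8
t 10.25 tcp in tray mm [-30.5  -1.5   3.8] shift [ 0.22 -0.06 -0.01] turn [0.01 0.04 0.01] F_tray [-23.2  -6.3  11.7] op 0.53
t 10.35 tcp in tray mm [-30.5  -1.5   3.8] shift [ 0.22 -0.06 -0.01] turn [0.01 0.04 0.  ] F_tray [-23.2  -5.3  11.5] op 0.53
```

The stop was felt: 23 N at TCP x ≈ −30.5 mm, which matches home. Next: back off, lift clear, close the fingers and go over the clamp.

```bash
python3 -m handwheel '[{"tx":-0.3,"ty":0,"tz":0,"wx":0,"wy":0,"wz":0},{"tx":-0.3,"ty":0,"tz":-0.2,"wx":0,"wy":0,"wz":0},{"tx":0,"ty":0,"tz":-0.9,"wx":0,"wy":0,"wz":0},{"tx":0,"ty":0,"tz":-1,"wx":0,"wy":0,"wz":0},{"tx":0,"ty":0,"tz":-1,"wx":0,"wy":0,"wz":0},{"tx":0,"ty":0,"tz":-1,"wx":0,"wy":0,"wz":0},{"tx":0,"ty":0,"tz":-1,"wx":0,"wy":0,"wz":0},{"tx":0,"ty":0,"tz":-0.9,"wx":0,"wy":0,"wz":0}]'
python3 - <<'E'
from h import *
goto([.17,0,.15])
p,d=eyes.read_camera("wrist"); cv2.imwrite("pics/w5.png",p[:,:,::-1])
f,cx,cy,R,t,_=model("wrist"); c,s=np.cos(TR[2]),np.sin(TR[2])
# predicted rear/back-stop landmarks
for n,L in [("stop",(.09,0,.02)),("rear L",(-.02,.04,.016)),("rear R",(-.02,-.04,.016)),("home",(.035,0,.016)),("front L",(.09,.04,.016))]:
    print(n,proj("wrist",[TR[0]+c*L[0]-s*L[1],TR[1]+s*L[0]+c*L[1],L[2]]).round(1))
E
```

```text
time_s: 11.15
eef_pos: [0.4877, -0.1954, 0.1557]
orientation: [0.0, 0.774, -0.633, 0.001]
wrist_force: [1.0, -0.2, 0.2]
opening: 0.532
gripper_force: 0.0
t 11.15 tcp in tray mm [-41.5  -1.3 155.7] shift [ 8.46 -0.05  0.24] turn [-0.01 -0.01 -0.  ] F_tray [0.4 0.9 0.2] op 0.53
stop [289.3  17.8]
rear L [239.2 170.3]
rear R [338.9 170.4]
home [289.1  98.7]
front L [234.1  19.3]
```

View pics/w5.png

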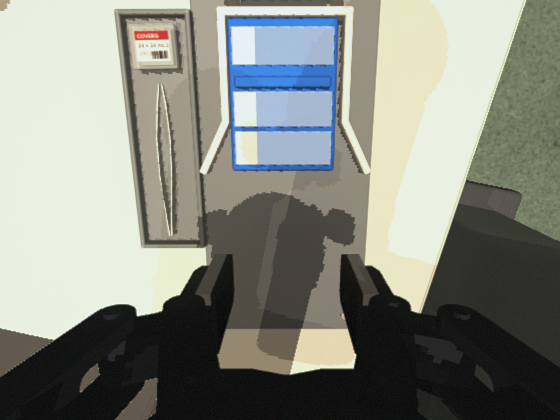

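The carrier sits home in the bay (rows 18–170, front edge at the back stop), centred between the walls. The clamp is out of view beyond it. I'll move over it with the fingers shut.

```bash
python3 -m handwheel '[{"tx":0.9,"ty":0,"tz":0,"wx":0,"wy":0,"wz":0},{"tx":1,"ty":0,"tz":0,"wx":0,"wy":0,"wz":0},{"tx":1,"ty":0,"tz":0,"wx":0,"wy":0,"wz":0},{"tx":1,"ty":-0.05,"tz":0,"wx":0,"wy":0,"wz":0},{"tx":1,"ty":-0.05,"tz":0,"wx":0,"wy":0,"wz":0},{"tx":1,"ty":0,"tz":0,"wx":0,"wy":0,"wz":0},{"tx":1,"ty":0,"tz":0,"wx":0,"wy":0,"wz":0},{"tx":0.9,"ty":0,"tz":0,"wx":0,"wy":0,"wz":0}]' 255; python3 -m handwheel '[{"tx":0.7,"ty":0,"tz":0,"wx":0,"wy":0,"wz":0},{"tx":0,"ty":0,"tz":0,"wx":0,"wy":0,"wz":0},{"tx":0,"ty":0,"tz":0,"wx":0,"wy":0,"wz":0},{"tx":0,"ty":0,"tz":0,"wx":0,"wy":0,"wz":0},{"tx":0,"ty":0,"tz":0,"wx":0,"wy":0,"wz":0},{"tx":0,"ty":0,"tz":0,"wx":0,"wy":0,"wz":0},{"tx":0,"ty":0,"tz":0,"wx":0,"wy":0,"wz":0},{"tx":0,"ty":0,"tz":0,"wx":0,"wy":0,"wz":0}]'
python3 - <<'E'
from h import *
goto([.172,0.002,.075])
p,d=eyes.read_camera("wrist"); cv2.imwrite("pics/w6.png",p[:,:,::-1])
E
```

```text
time_s: 12.0
eef_pos: [0.5289, -0.3871, 0.1538]
orientation: [0.0, 0.774, -0.633, 0.0]
wrist_force: [-0.2, -0.1, -0.7]
opening: 0.002
gripper_force: 0.0
time_s: 12.8
eef_pos: [0.5324, -0.4024, 0.154]
orientation: [-0.0, 0.774, -0.633, 0.0]
wrist_force: [-0.0, -0.2, 0.4]
opening: -0.003
gripper_force: 0.0
t 12.8 tcp in tray mm [170.2   1.3 154. ] shift [ 0.07 -0.03  3.16] turn [-0. -0.  0.] F_tray [ 0.2 -0.1  0.4] op -0.0
```

View pics/w6.png

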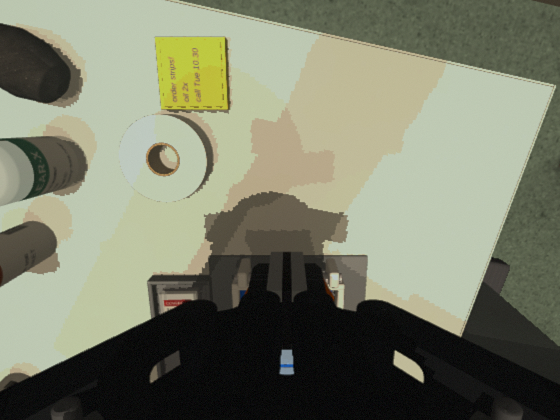

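The view behind the clamp is clear: the note and the tape roll (165,158) are off to the left. I'll descend behind the clamp, then sweep it forward and down.

```bash
python3 -m handwheel '[{"tx":0,"ty":0,"tz":0.8,"wx":0,"wy":0,"wz":0},{"tx":0,"ty":0,"tz":0.8,"wx":0,"wy":0,"wz":0},{"tx":0,"ty":0,"tz":0.8,"wx":0,"wy":0,"wz":0},{"tx":0,"ty":0,"tz":0.76,"wx":0,"wy":0,"wz":0},{"tx":-0.3,"ty":0,"tz":0,"wx":0,"wy":0,"wz":0},{"tx":-0.4,"ty":0,"tz":0,"wx":0,"wy":0,"wz":0},{"tx":-0.4,"ty":0,"tz":0,"wx":0,"wy":0,"wz":0},{"tx":-0.3,"ty":0,"tz":0,"wx":0,"wy":0,"wz":0}]'; python3 -m handwheel '[{"tx":-0.3,"ty":0,"tz":0,"wx":0,"wy":0,"wz":0},{"tx":-0.3,"ty":0,"tz":0,"wx":0,"wy":0,"wz":0},{"tx":-0.3,"ty":0,"tz":0,"wx":0,"wy":0,"wz":0},{"tx":-0.3,"ty":0,"tz":0,"wx":0,"wy":0,"wz":0},{"tx":-0.2,"ty":0,"tz":0,"wx":0,"wy":0,"wz":0},{"tx":0,"ty":0,"tz":0,"wx":0,"wy":0,"wz":0},{"tx":0,"ty":0,"tz":0,"wx":0,"wy":0,"wz":0},{"tx":0,"ty":0,"tz":0,"wx":0,"wy":0,"wz":0}]'
python3 - <<'E'
from h import *
goto([.085,0.002,.073])
p,d=eyes.read_camera("side"); q,d=eyes.read_camera("top")
cv2.imwrite("pics/s3.png",cv2.resize(np.hstack([p[230:380,190:340],q[130:280,320:470]])[:,:,::-1],(800,400)))
E
```

```text
time_s: 13.65
eef_pos: [0.526, -0.3677, 0.0769]
orientation: [-0.0, 0.775, -0.632, 0.002]
wrist_force: [0.1, -1.0, 1.3]
opening: 0.001
gripper_force: 0.7
time_s: 14.45
eef_pos: [0.5183, -0.334, 0.0746]
orientation: [0.0, 0.774, -0.633, -0.0]
wrist_force: [0.4, -0.9, 0.1]
opening: 0.004
gripper_force: 0.0
t 14.45 tcp in tray mm [100.4   1.   74.6] shift [-0.62 -0.04  0.07] turn [ 0.  0. -0.] F_tray [1.  0.2 0.1] op 0.0
```

View pics/s3.png

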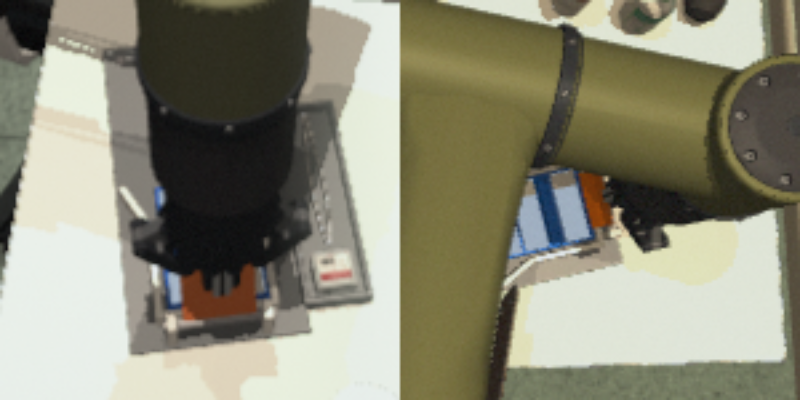

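Orange face tilts forward with the fingers behind it (left panel ~ (220,285)). I'll continue along the arc.

```bash
python3 -m handwheel '[{"tx":-0.62,"ty":0,"tz":0.06,"wx":0,"wy":0,"wz":0},{"tx":-0.3,"ty":0,"tz":0.17,"wx":0,"wy":0,"wz":0},{"tx":-0.28,"ty":0,"tz":0.23,"wx":0,"wy":0,"wz":0},{"tx":-0.2,"ty":0,"tz":0.27,"wx":0,"wy":0,"wz":0},{"tx":-0.2,"ty":0,"tz":0.31,"wx":0,"wy":0,"wz":0},{"tx":-0.06,"ty":0,"tz":0.23,"wx":0,"wy":0,"wz":0},{"tx":-0.06,"ty":0,"tz":0.23,"wx":0,"wy":0,"wz":0},{"tx":0,"ty":0,"tz":0.1,"wx":0,"wy":0,"wz":0}]'; python3 -m handwheel '[{"tx":0,"ty":0,"tz":0.06,"wx":0,"wy":0,"wz":0},{"tx":0,"ty":0,"tz":0.06,"wx":0,"wy":0,"wz":0},{"tx":0,"ty":0,"tz":0.04,"wx":0,"wy":0,"wz":0},{"tx":0,"ty":0,"tz":0,"wx":0,"wy":0,"wz":0},{"tx":0,"ty":0,"tz":0,"wx":0,"wy":0,"wz":0},{"tx":0,"ty":0,"tz":0,"wx":0,"wy":0,"wz":0},{"tx":0,"ty":0,"tz":0,"wx":0,"wy":0,"wz":0},{"tx":0,"ty":0,"tz":0,"wx":0,"wy":0,"wz":0}]'; python3 -c "
from h import *
goto([.057,0.001,.031])"
```

```text
time_s: 15.35
eef_pos: [0.5095, -0.2915, 0.0339]
orientation: [0.0, 0.774, -0.633, -0.001]
wrist_force: [-0.0, 0.1, 1.7]
opening: 0.002
gripper_force: 0.4
time_s: 16.15
eef_pos: [0.5098, -0.292, 0.0311]
orientation: [0.0, 0.774, -0.633, 0.0]
wrist_force: [-2.2, 1.3, 2.4]
opening: -0.0
gripper_force: 2.0
t 16.15 tcp in tray mm [57.6  1.1 31.1] shift [-0.02  0.01  0.  ] turn [-0. -0. -0.] F_tray [-1.7 -1.9  2.4] op -0.0
```

```bash
python3 -m handwheel '[{"tx":0,"ty":0,"tz":0.04,"wx":0,"wy":0,"wz":0},{"tx":0,"ty":0,"tz":0.04,"wx":0,"wy":0,"wz":0},{"tx":0,"ty":0,"tz":0,"wx":0,"wy":0,"wz":0},{"tx":0,"ty":0,"tz":0,"wx":0,"wy":0,"wz":0},{"tx":0,"ty":0,"tz":0,"wx":0,"wy":0,"wz":0},{"tx":0,"ty":0,"tz":0,"wx":0,"wy":0,"wz":0},{"tx":0,"ty":0,"tz":0,"wx":0,"wy":0,"wz":0},{"tx":0,"ty":0,"tz":0,"wx":0,"wy":0,"wz":0}]'; python3 -c "
from h import *
goto([.057,0.001,.031])"
```

```text
time_s: 16.95
eef_pos: [0.5099, -0.292, 0.0309]
orientation: [0.0, 0.775, -0.633, 0.0]
wrist_force: [-6.7, 4.7, 13.2]
opening: -0.003
gripper_force: 6.5
t 16.95 tcp in tray mm [57.6  1.2 30.9] shift [-0.02  0.01 -0.  ] turn [-0.   -0.01  0.  ] F_tray [-5.9 -5.7 13.2] op -0.0
```

The clamp is hard down at 31 mm, which is flat. I'll retreat upward and back, then check.

```bash
python3 -m handwheel '[{"tx":0,"ty":0,"tz":-0.3,"wx":0,"wy":0,"wz":0},{"tx":0,"ty":0,"tz":-1,"wx":0,"wy":0,"wz":0},{"tx":0,"ty":0,"tz":-1,"wx":0,"wy":0,"wz":0},{"tx":-0.5,"ty":0,"tz":-1,"wx":0,"wy":0,"wz":0},{"tx":-1,"ty":0,"tz":-1,"wx":0,"wy":0,"wz":0},{"tx":-1,"ty":0,"tz":-0.6,"wx":0,"wy":0,"wz":0},{"tx":-1,"ty":0,"tz":0,"wx":0,"wy":0,"wz":0},{"tx":-0.6,"ty":0,"tz":0,"wx":0,"wy":0,"wz":0}]'
python3 - <<'E'
from h import *
goto([-.04,0,.15])
p,d=eyes.read_camera("wrist"); q,_=eyes.read_camera("side"); q=q[200:410,170:380]
cv2.imwrite("pics/w7.png",np.hstack([cv2.resize(p,(400,300)),cv2.resize(q,(300,300))])[:,:,::-1])
f,cx,cy,R,t,_=model("wrist"); c,s=np.cos(TR[2]),np.sin(TR[2])
V,U=np.mgrid[0:420,0:560]; P=(np.stack([(U-cx)/f*d,(V-cy)/f*d,d],-1)-t)@R
L=P-[TR[0],TR[1],0]; x=c*L[...,0]+s*L[...,1]; y=-s*L[...,0]+c*L[...,1]
o=(p[...,0]>120)&(p[...,0].astype(int)>p[...,2]+70)&(d>0)&(x>.02)&(x<.12)&(abs(y)<.03)
print(o.sum(), "orange z vs x:",[(a,np.median(P[...,2][o&(abs(x*1000-a)<4)]).round(4)) for a in (38,45,55,65,75,85,95)], "xmin",np.percentile(x[o],1))
b=(p[...,2]>p[...,0].astype(int)+40)&(d>0)&(abs(P[...,2]-.016)<.006)&(x<.04)&(abs(y)<.05)
print("blue rear x",np.percentile(x[b],[.5,2]),"y",np.percentile(y[b],[1,99]))
E
```

```text
time_s: 17.75
eef_pos: [0.4894, -0.1901, 0.1516]
orientation: [-0.001, 0.775, -0.632, 0.0]
wrist_force: [0.1, 0.1, -0.5]
opening: 0.001
gripper_force: 0.0
t 17.75 tcp in tray mm [-46.4   1.5 151.6] shift [0.26 0.06 0.07] turn [-0.01  0.    0.  ] F_tray [-0.1  0.1 -0.5] op 0.0
9023 orange z vs x: [(38, np.float64(0.0307)), (45, np.float64(0.0309)), (55, np.float64(0.031)), (65, np.float64(0.031)), (75, np.float64(0.031)), (85, np.float64(0.031)), (95, np.float64(0.0194))] xmin 0.02073421501651024
blue rear x [-0.02057293 -0.02034677] y [-0.03646199  0.04206732]
```

View pics/w7.png

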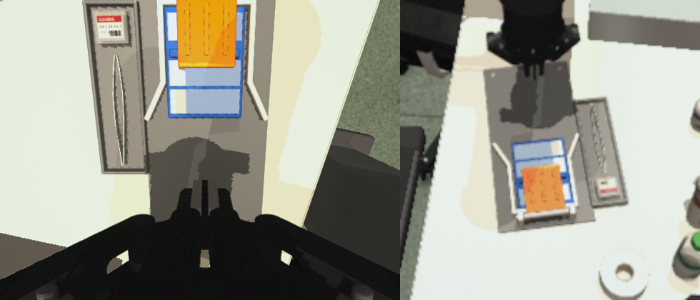

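The picture shows the orange clamp lying flat over the carrier, at z = 31 mm along its whole length. The carrier's rear edge is at −20.5 mm, which is home, and the accessories haven't moved. I'm handing in.

```bash
python3 -c "
from h import *
print(arm.finish_job())"
```

```text
the job is handed in; nothing more can be done
None
```

I slid the carrier home against the back stop with the clamp still open, folded the clamp flat over it and let go, leaving the accessories, cup and timer untouched; the job is handed in, but no verdict came back.

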